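Clamp the slide box on the shaker

ROBOT

A 6-joint arm with a two-finger parallel gripper is mounted at the origin on a cart in front of the work surface, level with it; the furniture and walls round the work are solid. World frame = base frame: x ahead of the robot, y to its left, z up, the work surface at z = 0. Lengths are in mm, angles in degrees, forces in N, time in s.
With the tool pointing down it reaches from about 350 to 850 mm from the base axis. Payload 8.1 kg.
Tool frame: the origin (TCP) lies between the finger pads; the fingertips stand 22 mm ahead of it and the grasp point (between the pads) lies 3 mm ahead of it; z points along the fingers, y is the line along which they close (so a half turn about z gives the same grasp; the last joint's range is limited). The gripper opens to 85 mm and grips with 20 to 120 N. Pads are 22 mm wide; open, the fingers measure 114 mm over their backs; the gripper's body (76 mm by 85 mm) begins 54 mm behind the grasp point. The pads swing forward as they close: fully open they stand 13 mm farther back than shut.
Start: joints at [-80.638, 7.471, 85.268, -0, 87.261, -4.893], TCP at [147.765, -581.525, 253.292] pointing down, gripper open.
Joint ranges: [-169.43, 169.43], [-51.17, 129.36], [1.28, 143.12], [-76.62, 256.62], [0, 156.53], [-152.29, 152.29]. Speed limits (degrees/s): [136.94, 136.94, 159.86, 180, 180, 180].

INTERFACE

Orientations are given as [roll, pitch, yaw] about the fixed x, y, z axes, in that order (R = Rz(yaw) Ry(pitch) Rx(roll)).
In Python, from bench import r, vision gives the robot as it stands.
- The arm moves only by the tool step_arm, never from a script. Its argument "targets" is a list that holds one entry, the list of rows, each a list of 6 numbers: the shift along the world's x, y, z in mm, then the turn, a rotation vector about the world's x, y, z in rad. In form: [[[x, y, z, rx, ry, rz], ...]]. A call has 1 to 12 rows; each row is the pose to reach, as a shift and turn from the pose commanded when the call began; what a row does not reach only later rows make up. A row lasts 1/12 s, in which the tool goes at most 41.7 mm and 7.16 degrees, less where a joint would pass 70% of its speed; a pose out of reach is approached as far as the arm can. A call with a gripper value outside its range is refused whole. "fingers" is the gripper's target within -1 to 1 (shut at 1, half-way at 0, fully open at -1), set as the call begins (left out, the last holds). The fingers move at their own pace and stop on an object; "newtons" is the grip in N (left out, the last holds). Time passes only in rows, so rows that repeat a pose let the fingers close. It gives the time, the measured TCP pose, the force, the opening and the grip force at its end, in the units of the state.
- r.sense(): the state, without advancing time (a new reading comes with each control period).
- vision.snapshot(name): name is "side" or "top" or "wrist"; returns a dict with "img" (400x640x3 uint8, blue, green, red), "mtx" (3x3 intrinsics, pixels), "eye" and "attitude" of the camera in the world. Camera axes: x right, y up, looking along -z (the intrinsics and any distortion apply to the point x, -y, -z); pixel columns grow to the right and rows downward; lengths in mm; the calibration is good to about 2 mm. A picture is of the moment at which its call begins. There is no depth.
- r.hand_in(): hands the job in; it is judged then, once.
The state is a dict: "time": time; "joint_pos": joint angles; "qd": joint speeds; "joint_efforts": joint torques, N m; "tool_pos": TCP position; "tcp_rot": TCP orientation; "ft_force": force on the tool from outside, world axes, zero at the start; "wrist_torque": the same for the moment, N m; "finger_gap": finger opening in mm; "grip_force": force on a finger pad.
Only numpy, scipy, OpenCV 4.12 (cv2) and the standard library are available. Lean on these libraries where they do the work, as an engineer would, in place of code of your own. Each camera call takes 0.05 s, during which the arm holds its last target. There are 200 camera calls.

TASK

Clamp the slide box on the shaker platform. Push the sliding clamp bar forward by its tab until its jaw has pressed the box flat against the end stop, then push the thumb wedge firmly along its ramp until it jams the bar fast. Leave the vials standing and the other things on the bench as they are.

Things in the scene. Friction and masses are not known exactly. Their poses are not given: they have to be found in the camera images.
- shaker: Low bench shaker fixed to the bench: white base, grey platform 270 x 200 mm, its top 60 mm above the bench. Origin: centre of the underside; x points from the clamp bar's tab towards the box and end stop, y left of that, z up. A straight rail lies along the bar's left side (x -130 to -20 mm, y 4 to 30, up to 20 mm above the platform).
- end_stop (a point): Middle of the aluminium end stop's inner face, at platform height, at shaker x = 118 mm, y = 0. The stop stands across the far end of the platform, 24 mm high, 130 mm wide. Axes as the shaker's.
- ramp (a point): Middle of the slanted inner face of the fixed aluminium ramp block right of the wedge, at platform height. In the shaker's frame the block spans x -113 to -9 mm; its inner face lies at y = -44 mm at x = -113 and y = -26 mm at x = -9, its outer face at y = -68 mm; 12.5 mm high. Axes as the shaker's.
- clamp_bar (a joint): Steel bar sliding along shaker +x on its middle line: stem 24 mm wide, top 14 mm above the platform, cross jaw in front (80 mm wide, 28 mm high), upright tab at the rear. m; 0 drawn back, 0.060 limit. Jaw face at shaker x = -3 mm + value: about 0.045 with the box against the stop. About 2.5 N friction, no spring, stays where left; held fast by a jammed wedge.
- bar_tab (a point): Centre of the bar's upright push tab: a steel plate 10 mm thick (along x), 24 mm wide (y), from 13 to 53 mm above the platform. This point is 33 mm above the platform (93 mm above the bench), at shaker x = -110 mm + clamp_bar, y = 0. Axes as the shaker's.
- thumb_wedge (a joint): Steel wedge lying between the bar's right side and the ramp: 60 mm long, 14 mm thick at the tip, 25 mm at the rear. m; 0 back, 0.045 limit. Slides along shaker +x turned 10 degrees towards the bar (cos 10, sin 10). Friction about 2.5 N until it meets the bar at about 0.030 and jams; more push (10 to 15 N in all) only tightens it. Stays where left; freed by pushing it back.
- wedge_tab (a point): Centre of the upright thumb tab at the wedge's rear: a steel plate with three thin ribs on its rear face, 10 mm thick (along x), 30 mm wide (y), from 15 to 54 mm above the platform. This point is 34.5 mm above the platform, at shaker x = -100 mm, y = -43 mm when thumb_wedge is 0. Axes as the shaker's.
- slide_box: Closed grey slide box, 79 (x) x 95 (y) x 33 mm, 0.2 to 0.35 kg, lying loose on the platform 5 to 20 mm short of the end stop. Origin: centre of its underside; it reaches from x = -36 to +40 mm. With its far face against the end stop its origin is at shaker x = 78 mm.
- control_vial_1: Small brown vial with a red cap, 25 mm across, 48 mm high, standing loose on the left part of the platform. Origin: centre of its foot; z up. To be left standing.
- control_vial_2: Small brown vial with a green cap, 25 mm across, 48 mm high, standing loose on the left part of the platform. Origin: centre of its foot; z up. To be left standing.
- beaker_250: Glass beaker, 73 mm across, 92 mm high, on the bench left of the shaker. Origin: centre of its foot. To be left alone.
- specimen_cup_1: White specimen cup with a yellow screw lid, 64 mm across, 71 mm high, on the bench left of the shaker. Origin: centre of its foot. To be left alone.
- marker_1: White pen 133 mm long, 12 mm thick, black cap, lying on the bench left of the shaker. Origin: centre of its underside. To be left alone.

How it is judged:
By the outcome, as a careful person would: the job done as asked, in the order asked, and still so for the second after the job is handed in, with the robot touching nothing.
It also fails if it takes over 38 s, if anything falls off the work surface, if the arm or the gripper's body presses on something with over 40 N, if the wrist force passes 120 N, or if a joint passes its speed limit or range.

## Working session

There is one attempt and no reset: what is moved stays moved. The work goes in short steps, Python scripts to look and compute and a tool call to move; the robot and the scene stay as the last step left them, time stands still between calls to the robot, and variables do not carry over. Pictures are saved under pics/ and viewed, at most 10 in all, crops included, and the job is handed in when it is done.

Besides the shell and the picture viewer there is one more tool, called after "Call:" by a JSON object that holds its "name" and its "arguments", one argument or row to a line. step_arm: Moves the arm, as the interface text tells. Its arguments: {"type":"object","properties":{"targets":{"type":"array"},"fingers":{"type":"number"},"newtons":{"type":"number"}},"required":["targets"]}

```bash
mkdir -p pics; python3 - <<'E'
from bench import r, vision
import cv2,json
for n in("top","side"):
    s=vision.snapshot(n); cv2.imwrite(f"pics/{n}0.png",s["img"])
    print(n,s["mtx"],s["eye"],s["attitude"],[k for k in s])
st=r.sense();print(st["time"],st["tool_pos"],st["tcp_rot"],st["finger_gap"])
E
```

```text
top [[393.83824617   0.         323.7412753 ]
 [  0.         393.83824617 203.17906042]
 [  0.           0.           1.        ]] [ 526.28097179 -143.88301017 1218.44923309] [  2.37917643  -0.4209731  -90.98330227] ['img', 'mtx', 'eye', 'attitude']
side [[438.97806575   0.         323.33806563]
 [  0.         438.97806575 206.87397041]
 [  0.           0.           1.        ]] [  460.90802421 -1109.09796877   640.6393206 ] [60.17048175  1.30056485 -6.28372963] ['img', 'mtx', 'eye', 'attitude']
0.1 [ 147.70237266 -581.05308056  252.35840998] [-1.79905084e+02 -6.72528629e-03  1.42590472e+01] 85.63519987021611
```

View pics/top0.png

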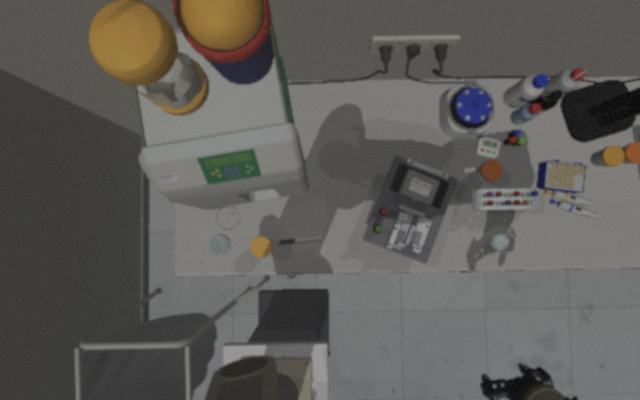

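View pics/side0.png

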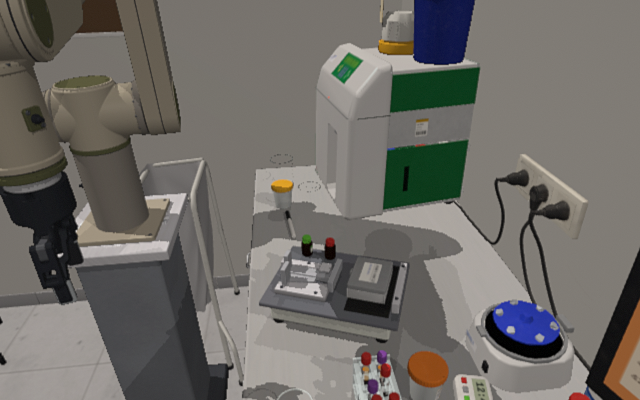

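The top view shows the shaker near px (410,210), tabs towards the robot (405,235), box at (420,185), yaw about -23°. The side view shows it near (335,290). I'll enlarge both.

```bash
cat > h.py <<'E'
import numpy as np, cv2
from scipy.spatial.transform import Rotation as R
def rot(a): return R.from_euler("xyz",a,degrees=True).as_matrix()
def ray(s,p):
    K=s["mtx"]; d=np.array([(p[0]-K[0,2])/K[0,0],-(p[1]-K[1,2])/K[1,1],-1.])
    return np.array(s["eye"]),rot(s["attitude"])@d
def onz(s,p,z):
    e,d=ray(s,p); return e+d*(z-e[2])/d[2]
def tri(s1,p1,s2,p2):
    e,d=ray(s1,p1);f,g=ray(s2,p2)
    k=np.linalg.lstsq(np.c_[d,-g],f-e,rcond=None)[0]
    a,b=e+d*k[0],f+g*k[1]; return (a+b)/2,np.linalg.norm(a-b)
def proj(s,P):
    c=rot(s["attitude"]).T@(np.array(P,float)-s["eye"]); K=s["mtx"]
    return K[0,0]*c[0]/-c[2]+K[0,2],K[1,1]*c[1]/c[2]+K[1,2]
E
python3 - <<'E'
import cv2,numpy as np
a=cv2.imread("pics/top0.png")[145:270,350:470];b=cv2.imread("pics/side0.png")[230:345,250:420]
a=cv2.resize(a,None,fx=4.6,fy=4.6,interpolation=cv2.INTER_CUBIC);b=cv2.resize(b,None,fx=4.6,fy=4.6,interpolation=cv2.INTER_CUBIC)
cv2.imwrite("pics/a.png",cv2.convertScaleAbs(a,alpha=1.6));cv2.imwrite("pics/b.png",b)
E
```

```text
(no output)
```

View pics/a.png

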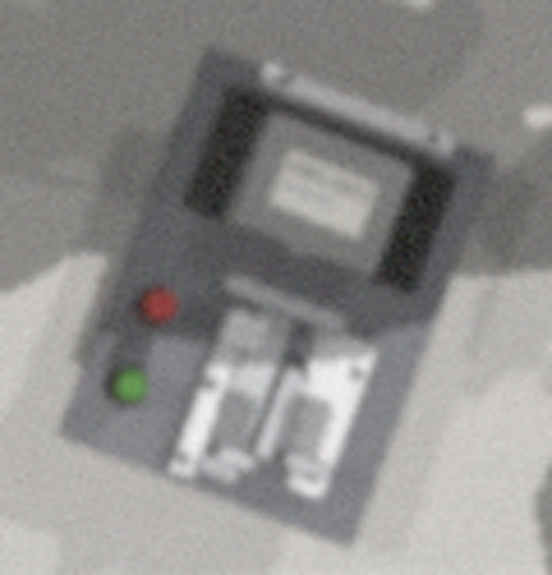

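View pics/b.png

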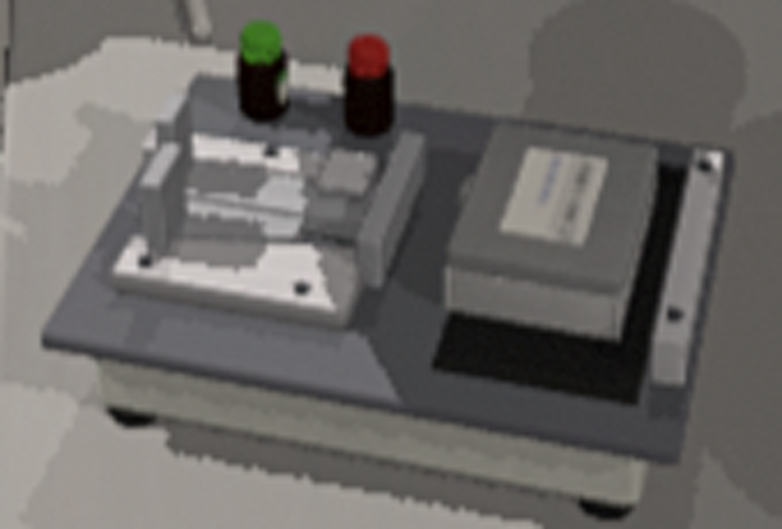

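Crop a: platform corners at (208,48), (493,157), (350,543), (64,432). Crop b: at (45,345), (680,460), (733,150), (195,75). The bar tab top is near (155,150) in b. Both tabs are behind the bright ramp and rail parts.

```bash
cat > m.py <<'E'
from h import *
from bench import r, vision
T=vision.snapshot("top");S=vision.snapshot("side")
A=lambda p:(p[0]/4.6+350,p[1]/4.6+145);B=lambda p:(p[0]/4.6+250,p[1]/4.6+230)
a=[(208,48),(493,157),(350,543),(64,432)];b=[(733,150),(680,460),(45,345),(195,75)]
sh=np.array([[135,100],[135,-100],[-135,-100],[-135,100]],float)
P=[]
for p,q in zip(a,b):
    t,e=tri(T,A(p),S,B(q)); P.append(t); print(t.round(1),round(e,1),onz(T,A(p),60).round(1),onz(S,B(q),60).round(1))
P=np.array(P)
for n,Q in(("tri",P),("top",np.array([onz(T,A(p),60) for p in a])),("side",np.array([onz(S,B(q),60) for q in b]))):
    c=Q.mean(0);d=Q[:,:2]-c[:2]
    yaw=np.arctan2((sh[:,0]*d[:,1]-sh[:,1]*d[:,0]).sum(),(sh*d).sum());cy,sy=np.cos(yaw),np.sin(yaw)
    W=lambda x,y:(c[:2]+[cy*x-sy*y,sy*x+cy*y]).round(1)
    print(n,c.round(1),np.degrees(yaw).round(2),"bar rear",W(-115,0),"wedge rear",W(-105,-43))
E
python3 m.py
```

```text
[ 714.5 -368.1   59. ] 4.2 [ 712.3 -367.4   60. ] [ 716.2 -369.3   60. ]
[ 641.4 -551.8   53.8] 4.0 [ 638.8 -549.2   60. ] [ 641.6 -557.7   60. ]
[ 394.1 -451.9   53.2] 2.6 [ 393.6 -450.2   60. ] [ 396.2 -459.7   60. ]
[ 467.6 -269.5   58.4] 0.8 [ 467.3 -269.3   60. ] [ 468.  -271.9   60. ]
tri [ 554.4 -410.3   56.1] -21.86 bar rear [ 447.7 -367.5] wedge rear [ 441.  -411.1]
top [ 553. -409.   60.] -21.97 bar rear [ 446.4 -366. ] wedge rear [ 439.5 -409.6]
side [ 555.5 -414.7   60. ] -21.48 bar rear [ 448.5 -372.5] wedge rear [ 442.  -416.2]
```

Call:
{"name": "step_arm", "arguments": {
  "targets": [
    [[29,25,-6,0,0,-0.1],[58,50,-12,0,0,-0.2],[87,75,-18,0,0,-0.3],[116,101,-24,0,0,-0.4],[145,126,-30,0,0,-0.5],[174,151,-36,0,0,-0.6],[203,177,-42,0,0,-0.629],[232,203,-47,0,0,-0.629],[262,229,-52,0,0,-0.629],[262,229,-52,0,0,-0.629],[262,229,-52,0,0,-0.629]]
  ],
  "fingers": 1,
  "newtons": 40
}}

```text
time: 1.12
tool_pos: [411.0, -350.6, 200.7]
tcp_rot: [-180.0, 0.1, -21.5]
ft_force: [-0.2, -0.3, -0.1]
finger_gap: -0.0
grip_force: 0.0
```

```bash
python3 - <<'E'
from h import *
from bench import r, vision
s=vision.snapshot("wrist");cv2.imwrite("pics/w1.png",s["img"])
print(s["mtx"],s["eye"],s["attitude"]);st=r.sense();print(st["time"],st["tool_pos"],st["tcp_rot"],st["finger_gap"],st["joint_pos"],st["ft_force"])
a=np.radians(-21.8);W=lambda x,y,z:(553.7+np.cos(a)*x-np.sin(a)*y,-410+np.sin(a)*x+np.cos(a)*y,z)
for n,p in dict(bartabL=(-115,12,113),bartabR=(-115,-12,113),wtabL=(-105,-28,114),wtabR=(-105,-58,114),cornerRL=(-135,100,60)).items(): print(n,np.round(proj(s,W(*p))))
E
```

```text
[[315.82456931   0.         315.9654665 ]
 [  0.         315.82456931 201.43384338]
 [  0.           0.           1.        ]] [ 478.65352247 -378.13475452  320.92168776] [-1.68468778e+01 -9.26035769e-03 -1.11562749e+02]
1.1667 [ 410.07300664 -351.89742448  201.01077074] [ 1.79992211e+02  4.03711282e-02 -2.16506820e+01] 0.08110265382731961 [-4.60558523e+01  1.66049051e-02  9.85545397e+01 -2.40405342e-02
  8.14624016e+01  6.55984029e+01] [-0.03570536  0.43033787 -0.62185251]
bartabL [300. 159.]
bartabR [336. 159.]
wtabL [362. 144.]
wtabR [408. 144.]
cornerRL [199. 172.]
```

View pics/w1.png

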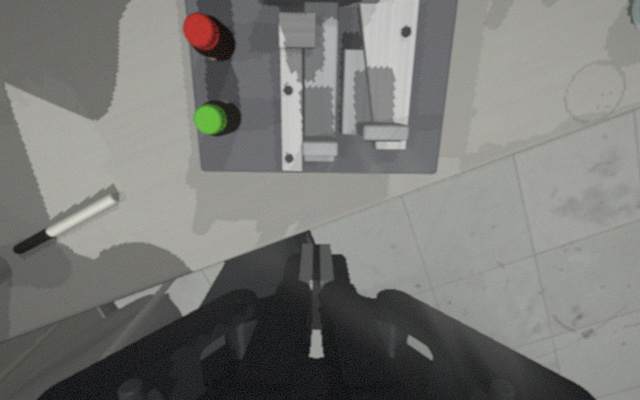

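The wrist view shows the bar tab at (304–337,160), the wedge tab at (364–408,145) and the platform corner at (202,172). That is within 2–3 px of prediction, so the fix is about 2 mm towards -y. Next I descend behind the bar tab and approach.

Call:
{"name": "step_arm", "arguments": {
  "targets": [
    [[0,-1,-30,0,0,0],[-1,-2,-60,0,0,0],[-1,-2,-85,0,0,0],[-1,-2,-93,0,0,0],[8,-5.5,-93,0,0,0],[17,-9,-93,0,0,0],[24,-12,-93,0,0,0],[28,-13.5,-93,0,0,0],[32,-15,-93,0,0,0],[36,-17,-93,0,0,0],[40,-18.5,-93,0,0,0],[44,-20,-93,0,0,0]]
  ]
}}

```text
time: 2.17
tool_pos: [453.8, -372.8, 108.4]
tcp_rot: [180.0, 0.0, -21.8]
ft_force: [-2.4, -0.4, 1.0]
finger_gap: 0.3
grip_force: 1.3
```

Call:
{"name": "step_arm", "arguments": {
  "targets": [
    [[4,-1.5,0,0,0,0],[8,-3,0,0,0,0],[11.5,-4.5,0,0,0,0],[14,-5.5,0,0,0,0],[16,-6.5,0,0,0,0],[17,-7,0,0,0,0]]
  ]
}}

```text
time: 2.67
tool_pos: [470.8, -379.3, 108.2]
tcp_rot: [-180.0, 0.1, -21.8]
ft_force: [-5.4, 2.2, 3.6]
finger_gap: -0.0
grip_force: 3.0
```

```bash
python3 - <<'E'
from h import *
from bench import r, vision
im=[]
s=vision.snapshot("wrist")["img"]
t=vision.snapshot("side")["img"][230:345,250:420]
cv2.imwrite("pics/w2.png",np.vstack([cv2.resize(s[:260],(640,260)),cv2.resize(t,(480,325),interpolation=2).__getitem__(slice(None)) if 0 else cv2.copyMakeBorder(cv2.resize(t,(480,325),interpolation=2),0,0,0,160,0)]))
E
```

```text
(no output)
```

View pics/w2.png

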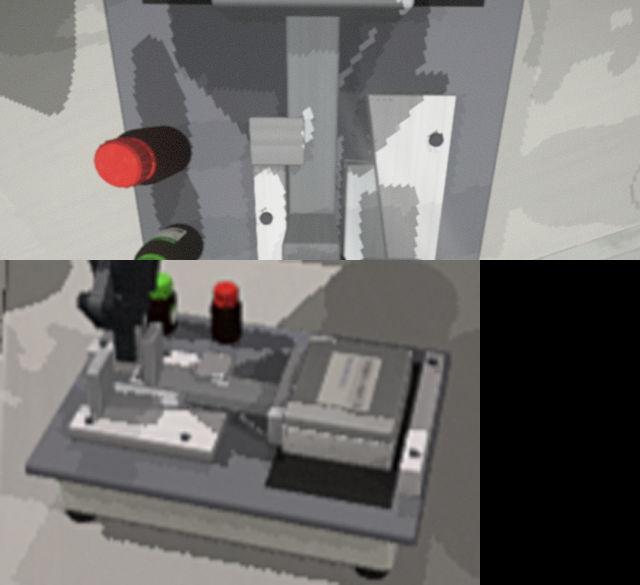

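The jaw is on the box, with a small dark gap still showing at the end stop (side view, about (410,400)). I'll keep going slowly.

Call:
{"name": "step_arm", "arguments": {
  "targets": [
    [[0.9,-0.4,0,0,0,0],[1.9,-0.7,0,0,0,0],[2.8,-1.1,0,0,0,0],[3.7,-1.5,0,0,0,0],[3.7,-1.5,0,0,0,0]]
  ]
}}

```text
time: 3.18
tool_pos: [474.4, -380.8, 108.2]
tcp_rot: [-180.0, 0.0, -21.8]
ft_force: [-4.3, 1.3, 3.2]
finger_gap: -0.2
grip_force: 2.3
```

Call:
{"name": "step_arm", "arguments": {
  "targets": [
    [[0.9,-0.4,0,0,0,0],[1.4,-0.6,0,0,0,0],[1.9,-0.8,0,0,0,0],[1.9,-0.8,0,0,0,0]]
  ]
}}

```text
time: 3.52
tool_pos: [476.3, -381.5, 108.2]
tcp_rot: [-180.0, 0.0, -21.8]
ft_force: [-5.2, 1.8, 3.5]
finger_gap: 0.0
grip_force: 2.5
```

Call:
{"name": "step_arm", "arguments": {
  "targets": [
    [[0.5,-0.2,0,0,0,0],[0.9,-0.4,0,0,0,0],[0.9,-0.4,0,0,0,0]]
  ]
}}

```text
time: 3.77
tool_pos: [477.1, -381.9, 108.2]
tcp_rot: [-180.0, 0.0, -21.8]
ft_force: [-5.0, 0.8, 3.0]
finger_gap: 0.0
grip_force: 2.6
```

Call:
{"name": "step_arm", "arguments": {
  "targets": [
    [[0.5,-0.2,0,0,0,0],[0.9,-0.4,0,0,0,0],[0.9,-0.4,0,0,0,0]]
  ]
}}

```text
time: 4.02
tool_pos: [478.0, -382.3, 108.2]
tcp_rot: [-180.0, 0.0, -21.8]
ft_force: [-4.7, 2.6, 3.8]
finger_gap: 0.3
grip_force: 2.6
```

Call:
{"name": "step_arm", "arguments": {
  "targets": [
    [[0.5,-0.2,0,0,0,0],[0.9,-0.4,0,0,0,0],[0.9,-0.4,0,0,0,0]]
  ]
}}

```text
time: 4.27
tool_pos: [478.6, -382.5, 108.2]
tcp_rot: [-180.0, 0.1, -21.8]
ft_force: [-6.4, 4.0, 4.8]
finger_gap: -0.1
grip_force: 3.8
```

Call:
{"name": "step_arm", "arguments": {
  "targets": [
    [[0.5,-0.2,0,0,0,0],[0.9,-0.4,0,0,0,0],[0.9,-0.4,0,0,0,0]]
  ]
}}

```text
time: 4.52
tool_pos: [478.6, -382.5, 108.2]
tcp_rot: [-179.9, 0.2, -21.8]
ft_force: [-11.7, 6.5, 9.6]
finger_gap: -0.4
grip_force: 6.8
```

Call:
{"name": "step_arm", "arguments": {
  "targets": [
    [[0.5,-0.2,0,0,0,0],[0.9,-0.4,0,0,0,0],[0.9,-0.4,0,0,0,0]]
  ]
}}

```text
time: 4.77
tool_pos: [478.6, -382.5, 108.1]
tcp_rot: [-179.9, 0.3, -21.8]
ft_force: [-18.1, 8.1, 13.0]
finger_gap: 0.2
grip_force: 9.7
```

The arm has stalled at about 20 N with the bar at about 46 mm, so the box is on the stop. Next I retreat and shift behind the wedge tab.

Call:
{"name": "step_arm", "arguments": {
  "targets": [
    [[-4,1.6,0,0,0,0],[-20,8,0,0,0,0],[-40,16,0,0,0,0],[-62,25,0,0,0,0],[-70,5,0,0,0,0],[-78,-15,0,0,0,0],[-78,-15,0,0,0,0]]
  ]
}}

```text
time: 5.35
tool_pos: [402.1, -401.5, 108.8]
tcp_rot: [179.9, -0.1, -21.9]
ft_force: [1.0, 0.4, 0.5]
finger_gap: -0.1
grip_force: 0.0
```

```bash
python3 - <<'E'
from h import *
from bench import r, vision
s=vision.snapshot("wrist")["img"]
t=vision.snapshot("side")["img"][230:345,250:420]
cv2.imwrite("pics/w3.png",np.vstack([s[:260],cv2.copyMakeBorder(cv2.resize(t,(480,325),interpolation=2),0,0,0,160,0)]))
print(r.sense()["tool_pos"],r.sense()["time"])
E
```

```text
[ 403.1575456  -399.36342721  108.50121267] 5.45
```

View pics/w3.png

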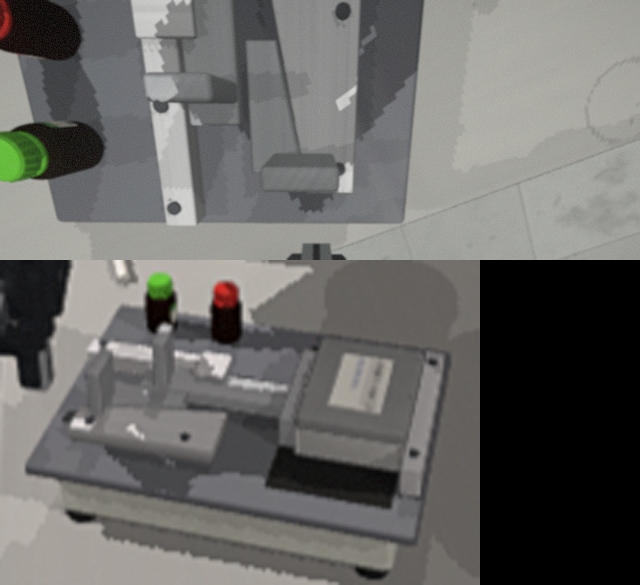

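The side view shows the box flush between the jaw and the stop. In the wrist view the wedge tab is centred at column 301 and the fingers at 316, so I shift about 4 mm left and then push the wedge.

Call:
{"name": "step_arm", "arguments": {
  "targets": [
    [[4,2,0,0,0,0],[14,-1,0,0,0,0],[22,-4.5,0,0,0,0],[26,-5.3,0,0,0,0],[30,-6.1,0,0,0,0],[34,-7,0,0,0,0],[38,-7.8,0,0,0,0],[42,-8.6,0,0,0,0],[45,-9.2,0,0,0,0],[47.5,-9.8,0,0,0,0]]
  ]
}}

```text
time: 6.28
tool_pos: [450.6, -408.3, 108.1]
tcp_rot: [-180.0, 0.0, -21.8]
ft_force: [-1.5, 2.5, 0.8]
finger_gap: -0.0
grip_force: 1.5
```

Call:
{"name": "step_arm", "arguments": {
  "targets": [
    [[1.5,-0.3,0,0,0,0],[3,-0.6,0,0,0,0],[4.5,-0.9,0,0,0,0],[6,-1.2,0,0,0,0],[6,-1.2,0,0,0,0]]
  ]
}}

```text
time: 6.7
tool_pos: [456.5, -409.8, 108.1]
tcp_rot: [-180.0, 0.0, -21.8]
ft_force: [-1.7, 1.9, 0.3]
finger_gap: 0.1
grip_force: 0.7
```

Call:
{"name": "step_arm", "arguments": {
  "targets": [
    [[1,-0.2,0,0,0,0],[2,-0.4,0,0,0,0],[3,-0.6,0,0,0,0],[3,-0.6,0,0,0,0]]
  ]
}}

```text
time: 7.03
tool_pos: [459.4, -410.5, 108.1]
tcp_rot: [180.0, 0.0, -21.8]
ft_force: [-0.6, 2.1, -1.2]
finger_gap: 0.1
grip_force: 0.9
```

Call:
{"name": "step_arm", "arguments": {
  "targets": [
    [[0.7,-0.1,0,0,0,0],[1.5,-0.3,0,0,0,0],[1.5,-0.3,0,0,0,0]]
  ]
}}

```text
time: 7.28
tool_pos: [460.8, -410.8, 108.2]
tcp_rot: [180.0, 0.0, -21.8]
ft_force: [-2.2, 1.3, 0.0]
finger_gap: 0.0
grip_force: 1.2
```

Call:
{"name": "step_arm", "arguments": {
  "targets": [
    [[0.5,-0.1,0,0,0,0],[1,-0.2,0,0,0,0],[1,-0.2,0,0,0,0]]
  ]
}}

```text
time: 7.53
tool_pos: [461.3, -410.9, 108.1]
tcp_rot: [180.0, 0.1, -21.8]
ft_force: [-6.1, 1.6, -0.0]
finger_gap: -0.1
grip_force: 2.9
```

Call:
{"name": "step_arm", "arguments": {
  "targets": [
    [[0.5,-0.2,0,0,0,0],[1,-0.4,0,0,0,0],[1,-0.4,0,0,0,0]]
  ]
}}

```text
time: 7.78
tool_pos: [461.8, -411.1, 108.1]
tcp_rot: [-180.0, 0.1, -21.8]
ft_force: [-8.2, 4.2, 2.5]
finger_gap: 0.3
grip_force: 4.6
```

Call:
{"name": "step_arm", "arguments": {
  "targets": [
    [[0.5,-0.2,0,0,0,0],[1,-0.4,0,0,0,0],[1,-0.4,0,0,0,0]]
  ]
}}

```text
time: 8.03
tool_pos: [462.3, -411.2, 108.1]
tcp_rot: [-180.0, 0.2, -21.8]
ft_force: [-11.6, 5.3, 4.7]
finger_gap: -0.3
grip_force: 6.3
```

Call:
{"name": "step_arm", "arguments": {
  "targets": [
    [[0.5,-0.2,0,0,0,0],[1.5,-0.5,0,0,0,0],[1.5,-0.5,0,0,0,0]]
  ]
}}

```text
time: 8.28
tool_pos: [463.1, -411.5, 108.1]
tcp_rot: [-180.0, 0.3, -21.8]
ft_force: [-15.3, 7.8, 7.7]
finger_gap: -0.3
grip_force: 8.6
```

Call:
{"name": "step_arm", "arguments": {
  "targets": [
    [[0.5,-0.2,0,0,0,0],[1,-0.4,0,0,0,0],[1,-0.4,0,0,0,0],[1,-0.4,0,0,0,0]]
  ]
}}

```text
time: 8.62
tool_pos: [463.5, -411.6, 108.1]
tcp_rot: [-180.0, 0.4, -21.8]
ft_force: [-18.9, 10.5, 10.7]
finger_gap: 0.0
grip_force: 10.5
```

The wedge has jammed at about 22 N. I back off and raise the tool.

Call:
{"name": "step_arm", "arguments": {
  "targets": [
    [[-4,1.5,0,0,0,0],[-15,6,0,0,0,0],[-35,14,0,0,0,0],[-60,24,0,0,0,0],[-65,26,30,0,0,0],[-65,26,65,0,0,0],[-65,26,92,0,0,0],[-65,26,92,0,0,0]]
  ]
}}

```text
time: 9.28
tool_pos: [404.1, -389.9, 208.7]
tcp_rot: [179.7, -0.7, -21.8]
ft_force: [1.7, -0.7, 0.3]
finger_gap: 0.1
grip_force: 0.0
```

```bash
python3 - <<'E'
from h import *
from bench import r, vision
s=vision.snapshot("wrist")["img"]
t=vision.snapshot("side")["img"][230:345,250:420]
cv2.imwrite("pics/w4.png",np.vstack([s[:260],cv2.copyMakeBorder(cv2.resize(t,(480,325),interpolation=2),0,0,0,160,0)]))
E
```

```text
(no output)
```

View pics/w4.png

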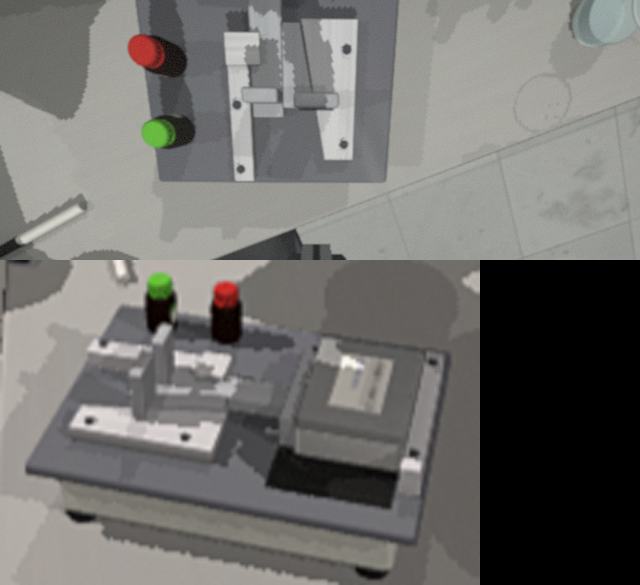

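The pictures show the box flush against the stop, the jaw on the box, the wedge driven in beside the bar (wedge tab at (317,100)), both vials standing and the robot clear.

```bash
python3 -c "
from bench import r
print(r.hand_in())"
```

```text
the job is handed in; nothing more can be done
None
```

The slide box is clamped flat against the end stop and the wedge is jammed with about 22 N of push; both vials are still standing, nothing else was touched, and the job was handed in at about 9 s.

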